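Start the dicer's hand screw without crossing the thread

ROBOT

A 6-joint arm with a two-finger parallel gripper is mounted at the origin on the work surface. World frame = base frame: x ahead of the robot, y to its left, z up, the work surface at z = 0. Lengths are in m, angles in rad, forces in N, time in s.
With the tool pointing down it reaches from about 0.375 to 0.975 m from the base axis. Payload 3.8 kg.
Tool frame: the origin (TCP) lies midway between the tips of the shut fingers; the grasp point (between the pads) lies 19 mm behind it; z points along the fingers, y is the line along which they close (so a half turn about z gives the same grasp; the last joint's range is limited). The gripper opens to 85 mm and grips with 20 to 120 N. Pads are 22 mm wide; open, the fingers measure 114 mm over their backs; the gripper's body (76 mm by 85 mm) begins 54 mm behind the grasp point. The pads swing forward as they close: fully open they stand 13 mm farther back than shut.
Start: joints at [-1.277, 0.264, 1.604, -0, 1.274, -0.037], TCP at [0.219, -0.638, 0.231] pointing down, gripper open.
Joint ranges: [-2.63, 2.63], [-0.94, 2.18], [0.31, 2.57], [-1.31, 4.45], [0, 2.66], [-2.55, 2.55]. Speed limits (rad/s): [2.57, 2.57, 3.14, 3.14, 3.14, 3.14].

INTERFACE

Orientations are given as a rotation vector (axis times angle).
In Python, from workcell import bot, imaging gives the robot as it stands.
- The arm moves only by the tool step_arm, never from a script. Its argument "series" is a list of rows, each an object of numbers: "grip": the closure, from -1 (fully open) to 1 (shut); "x", "y", "z": the shift along the tool's x, y, z normalised to -1 to 1, where 1 is 500 mm; "ax", "ay", "az": the turn, a rotation vector about the tool's x, y, z normalised to -1 to 1, where 1 is 30 degrees. A call has 1 to 12 rows; each row is the pose to reach, as a shift and turn from the pose commanded when the call began, along the tool's axes at that moment; what a row does not reach only later rows make up. A row lasts 1/10 s, in which the tool goes at most 50 mm and 8.59 degrees, less where a joint would pass 70% of its speed; a pose out of reach is approached as far as the arm can. A call with a number of a shift or a turn outside -1 to 1 is refused whole. A call with a gripper value outside its range is refused whole. The fingers move at their own pace and stop on an object; "force" is the grip in N (left out, the last holds). Time passes only in rows, so rows that repeat a pose let the fingers close. It gives the time, the measured TCP pose, the force, the opening and the grip force at its end, in the units of the state.
- bot.read_state(): the state, without advancing time (a new reading comes with each control period).
- imaging.read_camera(name): name is "scene" or "top" or "wrist"; returns a dict with "img" (420x560x3 uint8, red, green, blue), "fx", "fy", "cx", "cy" (pixels), "k1" (the pictures are not rectified: a ray, as slopes to the right and down, at radius r is drawn at 1 + k1 r^2 times it, then the intrinsics apply), "R" (3x3) and "t" (3): a world point X has camera coordinates R X + t. Camera axes: x right, y down, z forward; pixel columns grow to the right and rows downward; lengths in m; the calibration is good to about 2 mm. A picture is of the moment at which its call begins. There is no depth.
- bot.finish_job(): hands the job in; it is judged then, once.
The state is a dict: "time": time; "q": joint angles; "joint_vel": joint speeds; "joint_torque": joint torques, N m; "tool_pos": TCP position; "tcp_rot": TCP orientation; "wrist_force": force on the tool from outside, world axes, zero at the start; "torque": the same for the moment, N m; "width": opening from 0.0 (shut) to 1.0 (fully open); "grip_force": force on a finger pad.
Only numpy, scipy, OpenCV 4.12 (cv2) and the standard library are available. Lean on these libraries where they do the work, as an engineer would, in place of code of your own. Each camera call takes 0.05 s, during which the arm holds its last target. There are 200 camera calls.

TASK

The blade frame of the vegetable dicer has just gone back in after washing, and the black hand screw at its front left, the one that stands higher than its neighbour, is only resting loose on its thread. Turn that screw backward (anticlockwise seen from above) until you feel it drop off the start of its thread and let it go down, then screw it forward (clockwise) one turn so that it is caught but the frame is still free to be squared up. Finish with the knob still in your grip, one turn in and not turning: do not let go of it, and leave the pan, turner, brush and bowl around the dicer where they are.

Things in the scene. Friction and masses are not known exactly. Their poses are not given: they have to be found in the camera images.
- screw_knob (a point): Centre of the loose hand screw's knob, the front-left (+y) one of two. Black fluted round knob, axis vertical, 44 mm across (grip it anywhere round the rim), 28 mm high: this point is 14 mm above its underside. A clip keeps the screw in the frame: it lifts a few mm, never out. 160 g, turns easily (0.02 N m), sinks by its own weight when not gripped.
- screw_turn (a joint): Turn of the loose screw in rad: 0 at the start, growing as it is screwed forward (clockwise from above), negative backward, counting on past a full turn. The thread drops between -0.4 and -2.7, different every time and not to be read here. Right-hand thread, one start, 5 mm per turn.
- screw_lift (a joint): Height of the loose screw in m. At the start it rests on the first thread's ramp, -0.0004 to -0.0022; turned backward it climbs 5 mm a turn to 0 at the ramp's end, then drops to -0.005 if let down (a closed grip carries it: go down with it or let go). Forward from there it winds down 5 mm a turn, with 1 mm of play: -0.010 after one turn. Highest 0.006.
- boss_mouth (a point): On the loose screw's axis, at the top face of the steel blade frame, 160 mm above the table; x points to the rear of the dicer, z up. The knob's underside is 24 mm above it at lift 0. The dicer is fixed: aluminium frame 210 x 240 mm on four legs, top 150 mm above the table; two guide rods 15 mm thick stand 170 mm behind the screws, 400 mm above the table.
- right_screw (a point): Centre of the knob of the other hand screw, same knob, already run in and fixed, 140 mm to the right of the loose one and about 15 mm lower: leave it.
- catch_pan: Steel pan, 165 x 150 x 65 mm, standing under the dicer between its legs. Leave it alone; origin under its centre.
- turner: Flat steel kitchen turner lying on the table between the robot and the dicer. Leave it alone; origin under its centre.
- nylon_brush: Flat brush with a wooden handle lying on the table at the dicer's left (+y) side. Leave it alone; origin under its centre.
- prep_bowl: Small open steel bowl, 120 mm across and 50 mm high, on the table at the dicer's right (-y) side. Leave it alone; origin under its centre.

How it is judged:
By the outcome, as a careful person would: the job done as asked, in the order asked, and still so for the second after the job is handed in, while the arm keeps its last pose, push and grip.
It also fails if it takes over 58 s, if anything falls off the work surface, if the arm or the gripper's body presses on something with over 40 N, if the wrist force passes 120 N, or if a joint passes its speed limit or range.

## Working session

There is one attempt and no reset: what is moved stays moved. The work goes in short steps, Python scripts to look and compute and a tool call to move; the robot and the scene stay as the last step left them, time stands still between calls to the robot, and variables do not carry over. Pictures are saved under pics/ and viewed, at most 10 in all, crops included, and the job is handed in when it is done.

Besides the shell and the picture viewer there is one more tool, called after "Call:" in YAML: its name, and indented under it one key for each argument. step_arm: Moves the arm, as the interface text tells. Scaled input: -1 to 1 covers 500 mm each way for a shift and 30 degrees each way for a turn. Its arguments: {"type":"object","properties":{"series":{"type":"array","items":{"type":"object","properties":{"grip":{"type":"number"},"x":{"type":"number","minimum":-1,"maximum":1},"y":{"type":"number","minimum":-1,"maximum":1},"z":{"type":"number","minimum":-1,"maximum":1},"ax":{"type":"number","minimum":-1,"maximum":1},"ay":{"type":"number","minimum":-1,"maximum":1},"az":{"type":"number","minimum":-1,"maximum":1}}}},"force":{"type":"number"}},"required":["series"]}

```bash
mkdir -p pics
python3 - <<'E'
from workcell import bot, imaging
import cv2,pickle
s=bot.read_state();print(s)
for n in("scene","top"):
    d=imaging.read_camera(n);pickle.dump(d,open(f"pics/{n}0.pkl","wb"))
    cv2.imwrite(f"pics/{n}0.png",cv2.resize(d["img"][:,:,::-1],(800,600)))
    print(n,d["fx"],d["cx"],d["cy"],d["k1"],d["R"],d["t"])
E
```

```text
{'time': 0.0, 'q': array([-1.27693321e+00,  2.64772029e-01,  1.60537304e+00,  1.40799739e-05,
        1.27370227e+00, -3.68785883e-02]), 'joint_vel': array([-8.05302089e-05, -2.40813588e-04, -1.62803099e-03, -9.04938129e-05,
        4.93355676e-04,  4.94471460e-04]), 'joint_torque': array([-1.02464226e-03, -5.15116310e+01, -3.67314506e+01, -3.27222215e-04,
        1.28138563e-02,  1.65320233e-05]), 'tool_pos': array([ 0.21900696, -0.63770999,  0.22994983]), 'tcp_rot': array([-3.09652682e+00, -5.16788331e-01,  4.32550555e-04]), 'wrist_force': array([-0.39366704, -0.19328658,  0.33791151]), 'torque': array([-0.01205938, -0.05406306, -0.0055407 ]), 'grip_force': 0.0, 'width': 1.0021034485940266}
scene 406.6461661418017 278.2775825153539 205.8781217346293 -0.11761674828226601 [[-0.9996248  -0.02605618 -0.00844637]
 [-0.0225512   0.95791833 -0.28615367]
 [ 0.015547   -0.28585583 -0.95814651]] [ 0.59665708 -0.0046723   0.97043219]
top 388.17120804484045 273.9809974269972 215.96796611665613 -0.09423050577685156 [[ 0.03006469 -0.9989931  -0.03330016]
 [-0.99655056 -0.02737978 -0.07834107]
 [ 0.07735044  0.03554059 -0.9963703 ]] [0.04921483 0.62076412 0.84017978]
```

View pics/scene0.png

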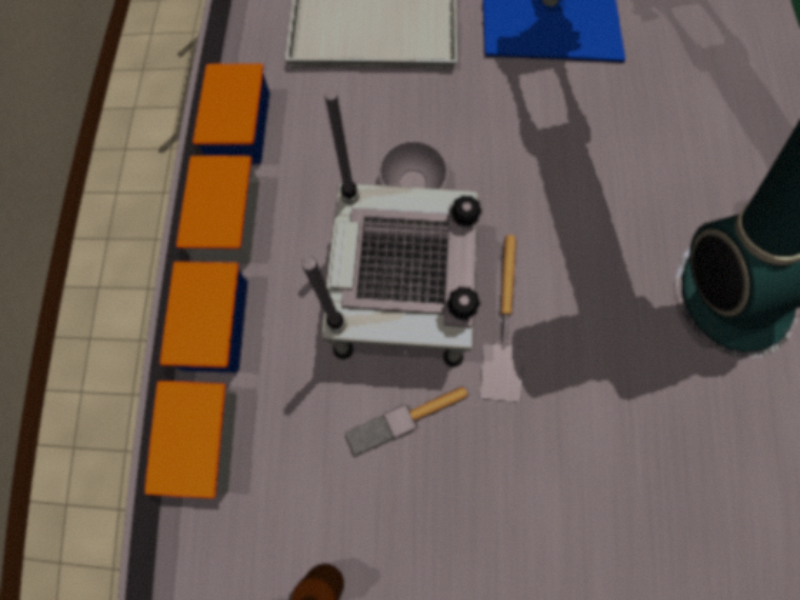

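View pics/top0.png

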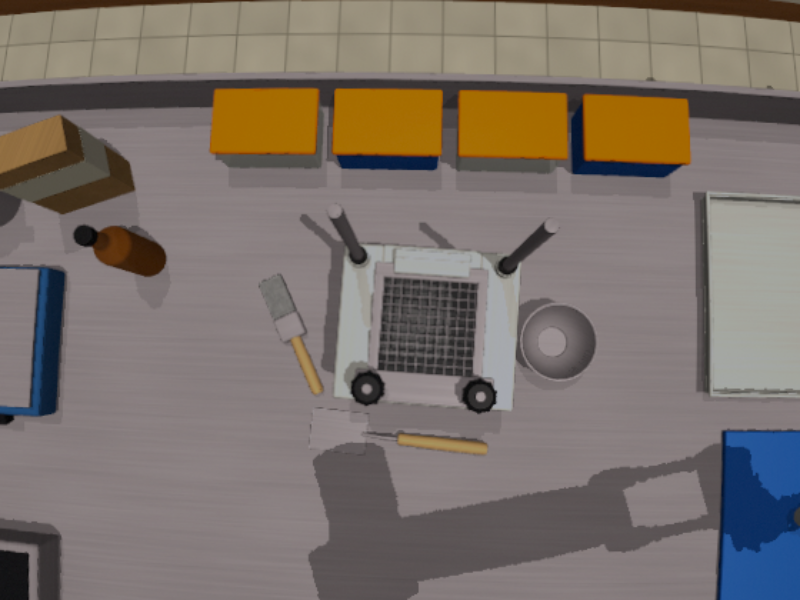

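The scene view shows the loose knob at about (463,303) and the right one at (466,210). In the top view they are at (367,388) and (480,396). All pixels are in the 800x600 images. The turner lies in front, the brush to the left and the bowl to the right.

```bash
cat > h.py <<'E'
import numpy as np,cv2
def ray(d,u,v):
    K=np.array([[d["fx"],0,d["cx"]],[0,d["fy"],d["cy"]],[0,0,1.]])
    p=cv2.undistortPoints(np.array([[[u,v]]],float),K,np.array([d["k1"],0,0,0.]))[0,0]
    R=np.array(d["R"]);c=-R.T@d["t"];r=R.T@np.array([p[0],p[1],1]);return c,r/np.linalg.norm(r)
def at_z(d,u,v,z):
    c,r=ray(d,u,v);return c+r*(z-c[2])/r[2]
def tri(rs):
    A=sum(np.eye(3)-np.outer(r,r) for c,r in rs);b=sum((np.eye(3)-np.outer(r,r))@c for c,r in rs);return np.linalg.solve(A,b)
def proj(d,X):
    x=d["R"]@np.array(X)+d["t"];p=x[:2]/x[2];p=p*(1+d["k1"]*(p@p));return p*[d["fx"],d["fy"]]+[d["cx"],d["cy"]]
E
python3 - <<'E'
import pickle,cv2,numpy as np
from h import *
S,T=[pickle.load(open(f"pics/{n}0.pkl","rb")) for n in("scene","top")]
c=np.hstack([cv2.resize(d["img"][y:y+100,x:x+67,::-1],(402,600),interpolation=cv2.INTER_CUBIC) for d,x,y in((S,290,130),(T,225,230))])[:, :800]
cv2.imwrite("pics/crop.png",c)
k=.7
for s,t,z in(((463,303),(367,388),.211),((466,210),(480,396),.196)):
    s=np.array(s)*k;t=np.array(t)*k
    print(tri([ray(S,*s),ray(T,*t)]),at_z(S,*s,z),at_z(T,*t,z))
E
```

```text
[0.5064334  0.08813057 0.19780347] [0.50804101 0.09186486 0.211     ] [0.50704356 0.08716556 0.211     ]
[ 0.49953379 -0.05366854  0.18119517] [ 0.50128916 -0.04676972  0.196     ] [ 0.50048996 -0.05176906  0.196     ]
```

View pics/crop.png

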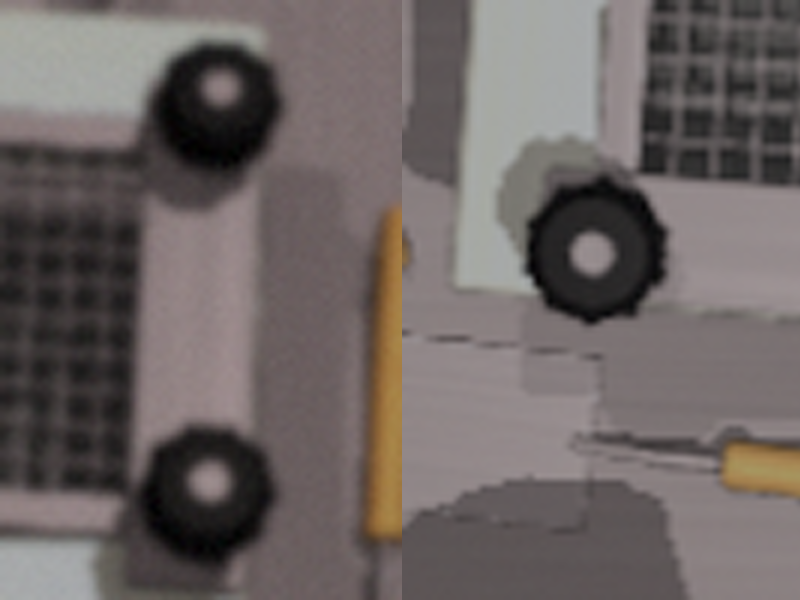

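The crop shows the steel cap on top of the loose knob at scene crop (213,481) and top crop (592,253). That is (325.5,210.2) and (256.7,272.2) in raw pixels.

Run:
```python
import pickle,numpy as np
from h import *
from scipy.spatial.transform import Rotation as R
S,T=[pickle.load(open(f"pics/{n}0.pkl","rb")) for n in("scene","top")]
s=(325.2,209.9);t=(256.4,271.9)
print(tri([ray(S,*s),ray(T,*t)]),at_z(S,*s,.211),at_z(T,*t,.211), at_z(S,326.4,144.4,.196))
from workcell import bot
st=bot.read_state();M=R.from_rotvec(st["tcp_rot"]).as_matrix();print(M.round(4))
tgt=np.array([.507,.088,.30])
print("shift",(M.T@(tgt-st["tool_pos"])/.5).round(4))
```

```text
[0.5063481  0.08794416 0.21229177] [0.50597752 0.08758729 0.211     ] [0.50649628 0.08801818 0.211     ] [ 0.50082479 -0.05245522  0.196     ]
[[ 9.458e-01  3.248e-01 -7.000e-04]
 [ 3.248e-01 -9.458e-01  2.000e-03]
 [ 0.000e+00 -2.100e-03 -1.000e+00]]
shift [ 1.0162 -1.186  -0.1374]
```

Call:
step_arm:
  series:
    - {"x":0.75,"y":-0.88,"z":-0.14,"grip":-1}
    - {"x":0.75,"y":-0.88,"z":-0.14}
    - {"x":0.75,"y":-0.88,"z":-0.14}
    - {"x":0.75,"y":-0.88,"z":-0.14}
    - {"x":0.75,"y":-0.88,"z":-0.14}
    - {"x":0.75,"y":-0.88,"z":-0.14}
    - {"x":0.75,"y":-0.88,"z":-0.14}
    - {"x":0.75,"y":-0.88,"z":-0.14}
    - {"x":0.75,"y":-0.88,"z":-0.14}
    - {"x":0.75,"y":-0.88,"z":-0.14}
    - {"x":0.75,"y":-0.88,"z":-0.14}
    - {"x":0.75,"y":-0.88,"z":-0.14}
  force: 30

```text
validation failed for argument at $.se...
```

Call:
step_arm:
  series:
    - {"x":0.75,"y":-0.88,"z":-0.14,"ax":0,"ay":0,"az":0,"grip":-1}
    - {"x":0.75,"y":-0.88,"z":-0.14,"ax":0,"ay":0,"az":0,"grip":-1}
    - {"x":0.75,"y":-0.88,"z":-0.14,"ax":0,"ay":0,"az":0,"grip":-1}
    - {"x":0.75,"y":-0.88,"z":-0.14,"ax":0,"ay":0,"az":0,"grip":-1}
    - {"x":0.75,"y":-0.88,"z":-0.14,"ax":0,"ay":0,"az":0,"grip":-1}
    - {"x":0.75,"y":-0.88,"z":-0.14,"ax":0,"ay":0,"az":0,"grip":-1}
    - {"x":0.75,"y":-0.88,"z":-0.14,"ax":0,"ay":0,"az":0,"grip":-1}
    - {"x":0.75,"y":-0.88,"z":-0.14,"ax":0,"ay":0,"az":0,"grip":-1}
    - {"x":0.75,"y":-0.88,"z":-0.14,"ax":0,"ay":0,"az":0,"grip":-1}
    - {"x":0.75,"y":-0.88,"z":-0.14,"ax":0,"ay":0,"az":0,"grip":-1}
    - {"x":0.75,"y":-0.88,"z":-0.14,"ax":0,"ay":0,"az":0,"grip":-1}
    - {"x":0.75,"y":-0.88,"z":-0.14,"ax":0,"ay":0,"az":0,"grip":-1}
  force: 30

```text
time: 1.3
tool_pos: [0.4314, -0.0975, 0.3016]
tcp_rot: [-3.098, -0.52, -0.001]
wrist_force: [1.0, -0.9, -0.8]
width: 1.004
grip_force: 0.0
```

Call:
step_arm:
  series:
    - {"x":0.26,"y":-0.302,"z":0,"ax":0,"ay":0,"az":0,"grip":-1}
    - {"x":0.26,"y":-0.302,"z":0,"ax":0,"ay":0,"az":0,"grip":-1}
    - {"x":0.26,"y":-0.302,"z":0,"ax":0,"ay":0,"az":0,"grip":-1}
    - {"x":0.26,"y":-0.302,"z":0,"ax":0,"ay":0,"az":0,"grip":-1}
    - {"x":0.26,"y":-0.302,"z":0,"ax":0,"ay":0,"az":0,"grip":-1}
    - {"x":0.26,"y":-0.302,"z":0,"ax":0,"ay":0,"az":0,"grip":-1}
    - {"x":0.26,"y":-0.302,"z":0,"ax":0,"ay":0,"az":0,"grip":-1}

```text
time: 2.0
tool_pos: [0.5044, 0.0838, 0.3008]
tcp_rot: [3.098, 0.517, -0.002]
wrist_force: [-0.6, 0.1, 1.0]
width: 1.001
grip_force: 0.0
```

Run:
```python
from workcell import bot, imaging
import cv2,pickle
from h import *
from scipy.spatial.transform import Rotation as R
s=bot.read_state();print(s['time'],s['q'],s['tool_pos'],s['wrist_force']);print(R.from_rotvec(s['tcp_rot']).as_matrix())
d=imaging.read_camera("wrist");pickle.dump(d,open("pics/w1.pkl","wb"))
cv2.imwrite("pics/w1.png",cv2.resize(d["img"][:,:,::-1],(800,600)))
print(-d["R"].T@d["t"], proj(d,[.5063,.0879,.211])/.7)
```

```text
2.0 [ 1.16275501e-01 -8.53135539e-02  1.85535713e+00 -5.86702896e-04
  1.37278162e+00  1.35671653e+00] [0.50435126 0.08377733 0.30079705] [-0.61261692  0.08130413  0.97195771]
[[ 9.45888824e-01  3.24488817e-01 -1.15744197e-03]
 [ 3.24488170e-01 -9.45889485e-01 -7.14340733e-04]
 [-1.32660777e-03  3.00110689e-04 -9.99999075e-01]]
[0.56696159 0.10520494 0.44351447] [392.83378042 291.64479638]
```

View pics/w1.png

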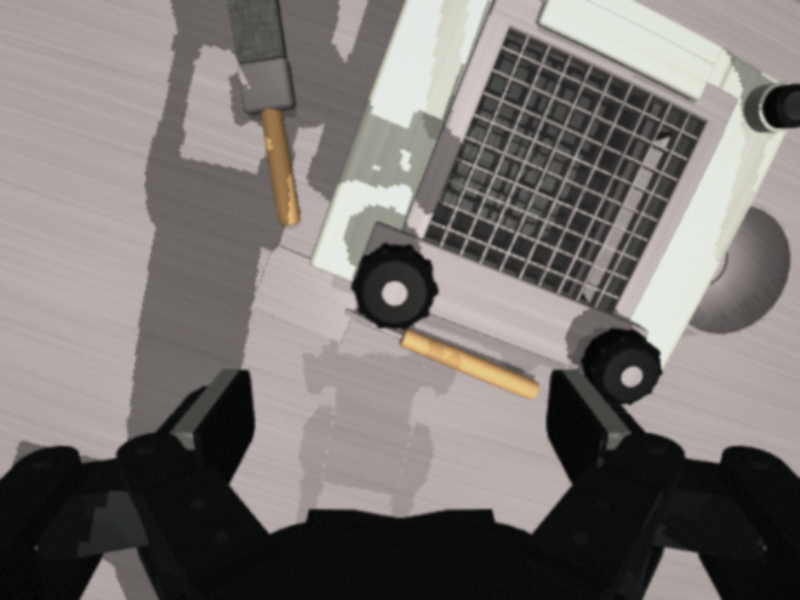

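Run:
```python
from workcell import bot
import pickle
from h import *
from scipy.spatial.transform import Rotation as R
d=pickle.load(open("pics/w1.pkl","rb"))
p=at_z(d,395*.7,293*.7,.211);print(p)
s=bot.read_state();M=R.from_rotvec(s['tcp_rot']).as_matrix();print(s['tool_pos'],s['joint_vel'].round(3),s['wrist_force'])
print(M.T@(np.array([.507,.0878,.177])-s['tool_pos'])/.5)
```

```text
[0.50599684 0.08668958 0.211     ]
[0.50442462 0.08338738 0.30102198] [-0.012 -0.008 -0.     0.002 -0.002  0.003] [-0.18490483 -0.03856501  0.18276459]
[ 0.0079161  -0.00676402  0.2480359 ]
```

Call:
step_arm:
  series:
    - {"x":0.006,"y":-0.006,"z":0.06,"ax":0,"ay":0,"az":0,"grip":-1}
    - {"x":0.006,"y":-0.006,"z":0.12,"ax":0,"ay":0,"az":0,"grip":-1}
    - {"x":0.006,"y":-0.006,"z":0.16,"ax":0,"ay":0,"az":0,"grip":-1}
    - {"x":0.006,"y":-0.006,"z":0.16,"ax":0,"ay":0,"az":0,"grip":-1}
    - {"x":0.006,"y":-0.006,"z":0.16,"ax":0,"ay":0,"az":0,"grip":-1}

```text
time: 2.55
tool_pos: [0.5066, 0.0872, 0.2216]
tcp_rot: [3.099, 0.514, -0.0]
wrist_force: [0.9, -0.6, 0.4]
width: 1.002
grip_force: 0.0
```

Run:
```python
from workcell import bot, imaging
import cv2,pickle
from h import *
from scipy.spatial.transform import Rotation as R
d=imaging.read_camera("wrist");pickle.dump(d,open("pics/w2.pkl","wb"))
cv2.imwrite("pics/w2.png",cv2.resize(d["img"][:,:,::-1],(800,600)))
s=bot.read_state();print(s['time'],s['q'],s['tool_pos'],s['wrist_force'])
print(proj(d,[.506,.0873,.211])/.7)
```

```text
2.6 [ 1.22413872e-01 -3.63660548e-02  1.95267801e+00 -5.27248397e-05
  1.22336260e+00  1.36414379e+00] [0.50742843 0.08749879 0.22268318] [-0.51358129  0.24929626  0.41364931]
[398.54342514 364.57382234]
```

View pics/w2.png

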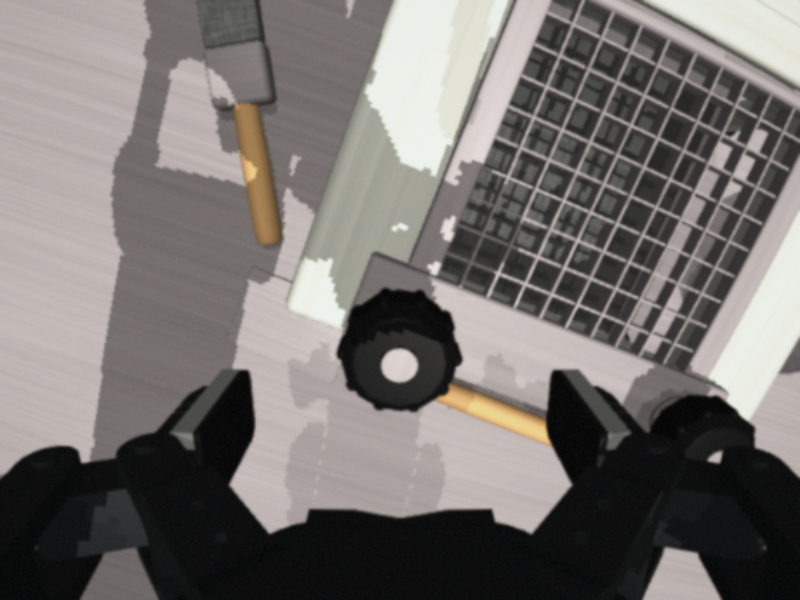

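The cap is at (399,366), against a predicted (398.5,364.6), and it is centred between the fingers. I'll descend and grip.

Call:
step_arm:
  series:
    - {"x":-0.002,"y":0,"z":0.05,"ax":0,"ay":0,"az":0,"grip":-1}
    - {"x":-0.002,"y":0,"z":0.09,"ax":0,"ay":0,"az":0,"grip":-1}
    - {"x":-0.002,"y":0,"z":0.09,"ax":0,"ay":0,"az":0,"grip":-1}
    - {"x":-0.002,"y":0,"z":0.09,"ax":0,"ay":0,"az":0,"grip":1}
    - {"x":-0.002,"y":0,"z":0.09,"ax":0,"ay":0,"az":0,"grip":1}
    - {"x":-0.002,"y":0,"z":0.09,"ax":0,"ay":0,"az":0,"grip":1}
    - {"x":-0.002,"y":0,"z":0.09,"ax":0,"ay":0,"az":0,"grip":1}
    - {"x":-0.002,"y":0,"z":0.09,"ax":0,"ay":0,"az":0,"grip":1}
    - {"x":-0.002,"y":0,"z":0.09,"ax":0,"ay":0,"az":0,"grip":1}
    - {"x":-0.002,"y":0,"z":0.09,"ax":0,"ay":0,"az":0,"grip":1}
  force: 30

```text
time: 3.6
tool_pos: [0.5072, 0.0878, 0.1783]
tcp_rot: [3.098, 0.517, 0.005]
wrist_force: [-0.8, -2.8, 6.3]
width: 0.506
grip_force: 30.4
```

```bash
cat > st.py <<'E'
from workcell import bot
s=bot.read_state();print(round(s['time'],2),s['q'].round(3),s['tool_pos'].round(4),s['wrist_force'].round(2),s['torque'].round(3),round(s['width'],3),round(s['grip_force'],1))
E
python3 st.py
```

```text
3.6 [ 1.240e-01 -2.000e-03  2.003e+00 -1.000e-03  1.136e+00  1.364e+00] [0.5072 0.0878 0.1783] [-0.78 -2.82  6.26] [-0.402  0.011 -0.04 ] 0.506 30.4
```

Call:
step_arm:
  series:
    - {"x":0,"y":0,"z":-0.0002,"ax":0,"ay":0,"az":-0.25,"grip":1}
    - {"x":0,"y":0,"z":-0.0002,"ax":0,"ay":0,"az":-0.25,"grip":1}

```text
time: 3.8
tool_pos: [0.5072, 0.0878, 0.1784]
tcp_rot: [3.056, 0.723, 0.005]
wrist_force: [-0.1, -3.3, 5.9]
width: 0.505
grip_force: 30.4
```

Call:
step_arm:
  series:
    - {"x":0,"y":0,"z":-0.0002,"ax":0,"ay":0,"az":-0.25,"grip":1}
    - {"x":0,"y":0,"z":-0.0002,"ax":0,"ay":0,"az":-0.25,"grip":1}

```text
time: 4.0
tool_pos: [0.5072, 0.0879, 0.1786]
tcp_rot: [3.002, 0.921, 0.005]
wrist_force: [0.3, -2.4, 5.5]
width: 0.506
grip_force: 30.4
```

```bash
python3 st.py
```

```text
4.0 [ 1.240e-01 -2.000e-03  2.003e+00 -1.000e-03  1.137e+00  1.099e+00] [0.5072 0.0879 0.1786] [ 0.3  -2.4   5.54] [-0.296  0.119  0.053] 0.506 30.4
```

Call:
step_arm:
  series:
    - {"x":0,"y":0,"z":-0.0002,"ax":0,"ay":0,"az":-0.25,"grip":1}
    - {"x":0,"y":0,"z":-0.0002,"ax":0,"ay":0,"az":-0.25,"grip":1}

```text
time: 4.2
tool_pos: [0.5072, 0.0879, 0.1786]
tcp_rot: [2.935, 1.116, 0.005]
wrist_force: [-0.1, -2.2, 7.0]
width: 0.504
grip_force: 30.4
```

Call:
step_arm:
  series:
    - {"x":0,"y":0,"z":-0.0002,"ax":0,"ay":0,"az":-0.25,"grip":1}
    - {"x":0,"y":0,"z":-0.0002,"ax":0,"ay":0,"az":-0.25,"grip":1}

```text
time: 4.4
tool_pos: [0.5071, 0.0879, 0.1787]
tcp_rot: [2.856, 1.305, 0.005]
wrist_force: [-0.6, -1.0, 7.5]
width: 0.507
grip_force: 30.4
```

Call:
step_arm:
  series:
    - {"x":0,"y":0,"z":-0.0002,"ax":0,"ay":0,"az":-0.25,"grip":1}
    - {"x":0,"y":0,"z":-0.0002,"ax":0,"ay":0,"az":-0.25,"grip":1}

```text
time: 4.6
tool_pos: [0.5071, 0.088, 0.1788]
tcp_rot: [2.765, 1.489, 0.004]
wrist_force: [-0.8, -1.2, 6.6]
width: 0.512
grip_force: 30.5
```

Call:
step_arm:
  series:
    - {"x":0,"y":0,"z":-0.0002,"ax":0,"ay":0,"az":-0.25,"grip":1}
    - {"x":0,"y":0,"z":-0.0002,"ax":0,"ay":0,"az":-0.25,"grip":1}

```text
time: 4.8
tool_pos: [0.507, 0.088, 0.1789]
tcp_rot: [2.661, 1.666, 0.004]
wrist_force: [-0.2, -0.7, 6.9]
width: 0.503
grip_force: 30.5
```

Call:
step_arm:
  series:
    - {"x":0,"y":0,"z":-0.0002,"ax":0,"ay":0,"az":-0.25,"grip":1}
    - {"x":0,"y":0,"z":-0.0002,"ax":0,"ay":0,"az":-0.25,"grip":1}

```text
time: 5.0
tool_pos: [0.507, 0.088, 0.179]
tcp_rot: [2.546, 1.837, 0.004]
wrist_force: [-0.9, -1.8, 6.3]
width: 0.507
grip_force: 30.5
```

Call:
step_arm:
  series:
    - {"x":0,"y":0,"z":-0.0002,"ax":0,"ay":0,"az":-0.25,"grip":1}
    - {"x":0,"y":0,"z":-0.0002,"ax":0,"ay":0,"az":-0.25,"grip":1}

```text
time: 5.2
tool_pos: [0.5069, 0.088, 0.1791]
tcp_rot: [2.421, 1.999, 0.003]
wrist_force: [-1.5, -1.7, 6.6]
width: 0.508
grip_force: 30.5
```

Call:
step_arm:
  series:
    - {"x":0,"y":0,"z":-0.0002,"ax":0,"ay":0,"az":-0.25,"grip":1}
    - {"x":0,"y":0,"z":-0.0002,"ax":0,"ay":0,"az":-0.25,"grip":1}

```text
time: 5.4
tool_pos: [0.5069, 0.088, 0.1792]
tcp_rot: [2.285, 2.154, 0.003]
wrist_force: [-1.6, -2.3, 7.0]
width: 0.507
grip_force: 30.5
```

Call:
step_arm:
  series:
    - {"x":0,"y":0,"z":-0.0002,"ax":0,"ay":0,"az":-0.25,"grip":1}
    - {"x":0,"y":0,"z":-0.0002,"ax":0,"ay":0,"az":-0.25,"grip":1}

```text
time: 5.6
tool_pos: [0.5068, 0.088, 0.1793]
tcp_rot: [2.139, 2.298, 0.003]
wrist_force: [-1.2, -1.9, 6.7]
width: 0.504
grip_force: 30.5
```

Call:
step_arm:
  series:
    - {"x":0,"y":0,"z":-0.0002,"ax":0,"ay":0,"az":-0.25,"grip":1}
    - {"x":0,"y":0,"z":-0.0002,"ax":0,"ay":0,"az":-0.25,"grip":1}

```text
time: 5.8
tool_pos: [0.5068, 0.088, 0.1794]
tcp_rot: [1.984, 2.433, 0.003]
wrist_force: [-1.0, -1.9, 8.0]
width: 0.504
grip_force: 30.5
```

Call:
step_arm:
  series:
    - {"x":0,"y":0,"z":-0.0002,"ax":0,"ay":0,"az":-0.25,"grip":1}
    - {"x":0,"y":0,"z":-0.0002,"ax":0,"ay":0,"az":-0.25,"grip":1}

```text
time: 6.0
tool_pos: [0.5068, 0.088, 0.1796]
tcp_rot: [1.821, 2.558, 0.002]
wrist_force: [-1.8, -1.7, 7.6]
width: 0.507
grip_force: 30.5
```

Call:
step_arm:
  series:
    - {"x":0,"y":0,"z":-0.0002,"ax":0,"ay":0,"az":-0.25,"grip":1}
    - {"x":0,"y":0,"z":-0.0002,"ax":0,"ay":0,"az":-0.25,"grip":1}

```text
time: 6.2
tool_pos: [0.5067, 0.088, 0.1796]
tcp_rot: [1.649, 2.671, 0.002]
wrist_force: [-1.6, -2.6, 7.5]
width: 0.508
grip_force: 30.5
```

Call:
step_arm:
  series:
    - {"x":0,"y":0,"z":-0.0002,"ax":0,"ay":0,"az":-0.25,"grip":1}
    - {"x":0,"y":0,"z":-0.0002,"ax":0,"ay":0,"az":-0.25,"grip":1}

```text
time: 6.4
tool_pos: [0.5067, 0.0879, 0.1797]
tcp_rot: [1.471, 2.774, 0.001]
wrist_force: [-0.6, -0.8, 7.7]
width: 0.504
grip_force: 30.5
```

Call:
step_arm:
  series:
    - {"x":0,"y":0,"z":-0.0002,"ax":0,"ay":0,"az":-0.25,"grip":1}
    - {"x":0,"y":0,"z":-0.0002,"ax":0,"ay":0,"az":-0.25,"grip":1}

```text
time: 6.6
tool_pos: [0.5066, 0.0879, 0.1797]
tcp_rot: [1.286, 2.864, 0.001]
wrist_force: [-0.7, -2.4, 7.0]
width: 0.505
grip_force: 30.5
```

Call:
step_arm:
  series:
    - {"x":0,"y":0,"z":-0.0002,"ax":0,"ay":0,"az":-0.25,"grip":1}
    - {"x":0,"y":0,"z":-0.0002,"ax":0,"ay":0,"az":-0.25,"grip":1}

```text
time: 6.8
tool_pos: [0.5066, 0.0879, 0.1797]
tcp_rot: [1.096, 2.942, 0.001]
wrist_force: [-1.3, -1.4, 6.4]
width: 0.508
grip_force: 30.4
```

Call:
step_arm:
  series:
    - {"x":0,"y":0,"z":-0.0002,"ax":0,"ay":0,"az":-0.25,"grip":1}
    - {"x":0,"y":0,"z":-0.0002,"ax":0,"ay":0,"az":-0.25,"grip":1}

```text
time: 7.0
tool_pos: [0.5066, 0.0879, 0.1796]
tcp_rot: [0.902, 3.007, 0.0]
wrist_force: [-1.2, -1.5, 5.0]
width: 0.505
grip_force: 30.4
```

Call:
step_arm:
  series:
    - {"x":0,"y":0,"z":-0.0002,"ax":0,"ay":0,"az":-0.25,"grip":1}
    - {"x":0,"y":0,"z":-0.0002,"ax":0,"ay":0,"az":-0.25,"grip":1}

```text
time: 7.2
tool_pos: [0.5065, 0.0878, 0.1791]
tcp_rot: [0.707, 3.059, 0.0]
wrist_force: [-0.1, -2.6, 3.4]
width: 0.506
grip_force: 30.2
```

```bash
python3 st.py
```

```text
7.2 [ 1.240e-01 -3.000e-03  2.003e+00 -1.000e-03  1.140e+00 -9.930e-01] [0.5065 0.0878 0.1791] [-0.07 -2.56  3.41] [-0.283  0.045  0.022] 0.506 30.2
```

Call:
step_arm:
  series:
    - {"x":0,"y":0,"z":-0.0002,"ax":0,"ay":0,"az":-0.25,"grip":1}
    - {"x":0,"y":0,"z":-0.0002,"ax":0,"ay":0,"az":-0.25,"grip":1}

```text
time: 7.4
tool_pos: [0.5064, 0.0878, 0.1782]
tcp_rot: [0.509, 3.099, -0.0]
wrist_force: [3.4, -3.0, -0.3]
width: 0.499
grip_force: 30.6
```

Call:
step_arm:
  series:
    - {"x":0,"y":0,"z":0,"ax":0,"ay":0,"az":-0.25,"grip":1}
    - {"x":0,"y":0,"z":0,"ax":0,"ay":0,"az":-0.25,"grip":1}

```text
time: 7.6
tool_pos: [0.5064, 0.0878, 0.1781]
tcp_rot: [0.308, 3.125, -0.001]
wrist_force: [4.2, -3.5, -1.0]
width: 0.505
grip_force: 30.7
```

```bash
python3 st.py
```

```text
7.6 [ 1.240e-01 -1.000e-03  2.004e+00 -1.000e-03  1.138e+00 -1.250e+00] [0.5064 0.0878 0.1781] [ 4.18 -3.54 -0.95] [-0.382 -0.567 -0.01 ] 0.505 30.7
```

Call:
step_arm:
  series:
    - {"x":0,"y":0,"z":0.002,"ax":0,"ay":0,"az":0,"grip":1}
    - {"x":0,"y":0,"z":0.004,"ax":0,"ay":0,"az":0,"grip":1}
    - {"x":0,"y":0,"z":0.004,"ax":0,"ay":0,"az":0,"grip":1}

```text
time: 7.9
tool_pos: [0.5064, 0.0878, 0.1761]
tcp_rot: [0.309, 3.125, -0.001]
wrist_force: [4.7, -3.6, -1.4]
width: 0.504
grip_force: 30.8
```

Call:
step_arm:
  series:
    - {"x":0,"y":0,"z":0.001,"ax":0,"ay":0,"az":0,"grip":1}
    - {"x":0,"y":0,"z":0.001,"ax":0,"ay":0,"az":0,"grip":1}

```text
time: 8.1
tool_pos: [0.5065, 0.0878, 0.1757]
tcp_rot: [0.309, 3.125, -0.001]
wrist_force: [5.2, -3.1, -1.3]
width: 0.508
grip_force: 30.8
```

Call:
step_arm:
  series:
    - {"x":0,"y":0,"z":0.001,"ax":0,"ay":0,"az":0,"grip":1}
    - {"x":0,"y":0,"z":0.001,"ax":0,"ay":0,"az":0,"grip":1}

```text
time: 8.3
tool_pos: [0.5064, 0.0878, 0.1755]
tcp_rot: [0.308, 3.125, -0.001]
wrist_force: [3.2, -4.2, 0.7]
width: 0.505
grip_force: 30.9
```

Call:
step_arm:
  series:
    - {"x":0,"y":0,"z":0.001,"ax":0,"ay":0,"az":0,"grip":1}
    - {"x":0,"y":0,"z":0.001,"ax":0,"ay":0,"az":0,"grip":1}

```text
time: 8.5
tool_pos: [0.5065, 0.0878, 0.1755]
tcp_rot: [0.306, 3.125, -0.001]
wrist_force: [2.4, -4.6, 3.7]
width: 0.507
grip_force: 31.2
```

```bash
python3 st.py
```

```text
8.5 [ 1.240e-01  1.000e-03  2.006e+00 -1.000e-03  1.133e+00 -1.252e+00] [0.5065 0.0878 0.1755] [ 2.37 -4.58  3.68] [-0.699 -0.398 -0.037] 0.507 31.2
```

It dropped: the upward force went away and the knob landed about 4.3 mm lower. Next I screw it forward, following it down.

Call:
step_arm:
  series:
    - {"x":0,"y":0,"z":0.0002,"ax":0,"ay":0,"az":0.25,"grip":1}
    - {"x":0,"y":0,"z":0.0004,"ax":0,"ay":0,"az":0.5,"grip":1}
    - {"x":0,"y":0,"z":0.0006,"ax":0,"ay":0,"az":0.75,"grip":1}
    - {"x":0,"y":0,"z":0.0008,"ax":0,"ay":0,"az":1,"grip":1}
    - {"x":0,"y":0,"z":0.0008,"ax":0,"ay":0,"az":1,"grip":1}

```text
time: 9.0
tool_pos: [0.5066, 0.0879, 0.175]
tcp_rot: [1.106, 2.939, 0.001]
wrist_force: [3.3, -4.0, 2.5]
width: 0.508
grip_force: 31.2
```

Call:
step_arm:
  series:
    - {"x":0,"y":0,"z":0.0002,"ax":0,"ay":0,"az":0.25,"grip":1}
    - {"x":0,"y":0,"z":0.0004,"ax":0,"ay":0,"az":0.5,"grip":1}
    - {"x":0,"y":0,"z":0.0006,"ax":0,"ay":0,"az":0.75,"grip":1}
    - {"x":0,"y":0,"z":0.0008,"ax":0,"ay":0,"az":1,"grip":1}
    - {"x":0,"y":0,"z":0.0008,"ax":0,"ay":0,"az":1,"grip":1}

```text
time: 9.5
tool_pos: [0.5067, 0.0881, 0.1746]
tcp_rot: [1.828, 2.553, 0.002]
wrist_force: [3.4, -3.5, 3.2]
width: 0.506
grip_force: 31.1
```

```bash
python3 st.py
```

```text
9.5 [ 1.240e-01  2.000e-03  2.007e+00 -0.000e+00  1.131e+00 -2.040e-01] [0.5067 0.0881 0.1746] [ 3.37 -3.48  3.15] [-0.512 -0.582 -0.023] 0.506 31.1
```

Call:
step_arm:
  series:
    - {"x":0,"y":0,"z":0.0002,"ax":0,"ay":0,"az":0.25,"grip":1}
    - {"x":0,"y":0,"z":0.0004,"ax":0,"ay":0,"az":0.5,"grip":1}
    - {"x":0,"y":0,"z":0.0006,"ax":0,"ay":0,"az":0.75,"grip":1}
    - {"x":0,"y":0,"z":0.0008,"ax":0,"ay":0,"az":1,"grip":1}
    - {"x":0,"y":0,"z":0.0008,"ax":0,"ay":0,"az":1,"grip":1}

```text
time: 10.0
tool_pos: [0.5069, 0.088, 0.1742]
tcp_rot: [2.427, 1.993, 0.003]
wrist_force: [3.7, -4.0, 2.1]
width: 0.505
grip_force: 31.1
```

Call:
step_arm:
  series:
    - {"x":0,"y":0,"z":0.0002,"ax":0,"ay":0,"az":0.25,"grip":1}
    - {"x":0,"y":0,"z":0.0004,"ax":0,"ay":0,"az":0.5,"grip":1}
    - {"x":0,"y":0,"z":0.0006,"ax":0,"ay":0,"az":0.75,"grip":1}
    - {"x":0,"y":0,"z":0.0008,"ax":0,"ay":0,"az":1,"grip":1}
    - {"x":0,"y":0,"z":0.0008,"ax":0,"ay":0,"az":1,"grip":1}

```text
time: 10.5
tool_pos: [0.5071, 0.088, 0.1738]
tcp_rot: [2.86, 1.297, 0.004]
wrist_force: [4.9, -2.9, 1.6]
width: 0.505
grip_force: 31.1
```

Call:
step_arm:
  series:
    - {"x":0,"y":0,"z":0.0002,"ax":0,"ay":0,"az":0.25,"grip":1}
    - {"x":0,"y":0,"z":0.0004,"ax":0,"ay":0,"az":0.5,"grip":1}
    - {"x":0,"y":0,"z":0.0006,"ax":0,"ay":0,"az":0.75,"grip":1}
    - {"x":0,"y":0,"z":0.0008,"ax":0,"ay":0,"az":1,"grip":1}
    - {"x":0,"y":0,"z":0.0008,"ax":0,"ay":0,"az":1,"grip":1}

```text
time: 11.0
tool_pos: [0.5072, 0.0878, 0.1734]
tcp_rot: [3.099, 0.513, 0.005]
wrist_force: [5.2, -4.7, 1.1]
width: 0.503
grip_force: 31.1
```

```bash
python3 st.py
```

```text
11.0 [ 1.240e-01  3.000e-03  2.008e+00 -1.000e-03  1.127e+00  1.367e+00] [0.5072 0.0878 0.1734] [ 5.17 -4.68  1.06] [-0.782 -0.851 -0.033] 0.503 31.1
```

Call:
step_arm:
  series:
    - {"x":0,"y":0,"z":0.0003,"ax":0,"ay":0,"az":0.25,"grip":1}
    - {"x":0,"y":0,"z":0.0005,"ax":0,"ay":0,"az":0.5,"grip":1}
    - {"x":0,"y":0,"z":0.0008,"ax":0,"ay":0,"az":0.75,"grip":1}
    - {"x":0,"y":0,"z":0.001,"ax":0,"ay":0,"az":1,"grip":1}
    - {"x":0,"y":0,"z":0.001,"ax":0,"ay":0,"az":1,"grip":1}

```text
time: 11.5
tool_pos: [0.5072, 0.0876, 0.1729]
tcp_rot: [3.126, -0.307, 0.005]
wrist_force: [5.5, -5.4, 2.0]
width: 0.504
grip_force: 31.1
```

Call:
step_arm:
  series:
    - {"x":0,"y":0,"z":0.0003,"ax":0,"ay":0,"az":0.25,"grip":1}
    - {"x":0,"y":0,"z":0.0005,"ax":0,"ay":0,"az":0.5,"grip":1}
    - {"x":0,"y":0,"z":0.0008,"ax":0,"ay":0,"az":0.75,"grip":1}
    - {"x":0,"y":0,"z":0.001,"ax":0,"ay":0,"az":1,"grip":1}
    - {"x":0,"y":0,"z":0.001,"ax":0,"ay":0,"az":1,"grip":1}
    - {"x":0,"y":0,"z":0.001,"ax":0,"ay":0,"az":1,"grip":1}

```text
time: 12.1
tool_pos: [0.5071, 0.0874, 0.1725]
tcp_rot: [2.942, -1.102, 0.005]
wrist_force: [4.6, -5.7, 2.3]
width: 0.503
grip_force: 31.2
```

Run:
```python
from workcell import imaging
import pickle
exec(open("st.py").read())
for n in("wrist","top"): pickle.dump(imaging.read_camera(n),open(f"pics/{n}_a.pkl","wb"))
```

```text
12.1 [ 1.230e-01  4.000e-03  2.009e+00 -2.000e-03  1.126e+00  2.411e+00] [0.5071 0.0874 0.1725] [ 4.59 -5.68  2.29] [-0.978 -0.644 -0.022] 0.503 31.2
```

Call:
step_arm:
  series:
    - {"x":0,"y":0,"z":0,"ax":0,"ay":0,"az":0,"grip":-1}
    - {"x":0,"y":0,"z":0,"ax":0,"ay":0,"az":0,"grip":-1}
    - {"x":0,"y":0,"z":0,"ax":0,"ay":0,"az":0,"grip":-1}
    - {"x":0,"y":0,"z":0,"ax":0,"ay":0,"az":0,"grip":-1}
    - {"x":0,"y":0,"z":0,"ax":0,"ay":0,"az":0,"grip":-1}
    - {"x":0,"y":0,"z":0,"ax":0,"ay":0,"az":0,"grip":-1}

```text
time: 12.8
tool_pos: [0.5057, 0.0882, 0.1716]
tcp_rot: [-2.942, 1.101, 0.001]
wrist_force: [0.0, 0.1, 0.4]
width: 0.997
grip_force: 0.0
```

Run:
```python
from workcell import imaging
import pickle,cv2,numpy as np
exec(open("st.py").read())
a=pickle.load(open("pics/wrist_a.pkl","rb"))["img"];d=imaging.read_camera("wrist");pickle.dump(d,open("pics/wrist_b.pkl","wb"));b=d["img"]
f=lambda i:cv2.resize(i[210:360,205:355,::-1],(400,400),interpolation=cv2.INTER_CUBIC)
cv2.imwrite("pics/ab.png",np.hstack([f(a),f(b)]))
```

```text
12.8 [0.124 0.004 2.011 0.    1.127 2.411] [0.5057 0.0882 0.1716] [0.03 0.15 0.39] [0.038 0.064 0.003] 0.997 0.0
```

View pics/ab.png

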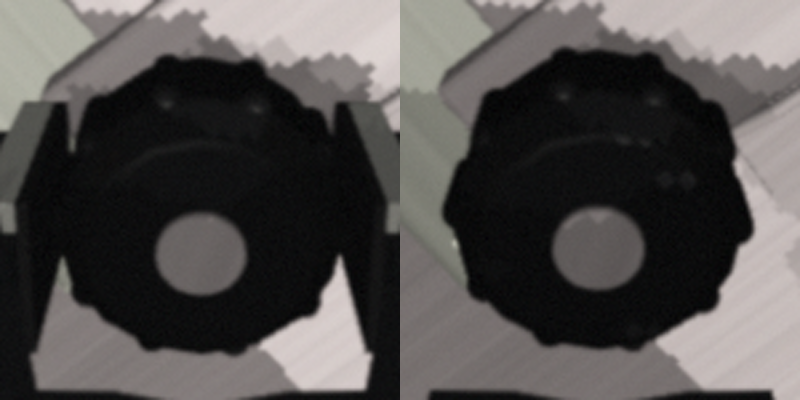

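The left (gripped) and right (released) crops show the 12-lobed knob in the same orientation: the cap is at (200,253) and (598,247), and the lobes have not shifted. I'll rewind the open gripper by exactly 7 lobes (210°), recentring as I go.

Call:
step_arm:
  series:
    - {"x":0.003,"y":0,"z":-0.002,"ax":0,"ay":0,"az":-0.25,"grip":-1}
    - {"x":0.003,"y":0,"z":-0.002,"ax":0,"ay":0,"az":-0.5,"grip":-1}
    - {"x":0.003,"y":0,"z":-0.002,"ax":0,"ay":0,"az":-0.75,"grip":-1}
    - {"x":0.003,"y":0,"z":-0.002,"ax":0,"ay":0,"az":-1,"grip":-1}

```text
time: 13.25
tool_pos: [0.5069, 0.0871, 0.1727]
tcp_rot: [-3.128, 0.294, 0.0]
wrist_force: [-0.6, 0.4, 0.3]
width: 0.997
grip_force: 0.0
```

Call:
step_arm:
  series:
    - {"x":0,"y":0,"z":0,"ax":0,"ay":0,"az":-0.25,"grip":-1}
    - {"x":0,"y":0,"z":0,"ax":0,"ay":0,"az":-0.5,"grip":-1}
    - {"x":0,"y":0,"z":0,"ax":0,"ay":0,"az":-0.75,"grip":-1}
    - {"x":0,"y":0,"z":0,"ax":0,"ay":0,"az":-1,"grip":-1}

```text
time: 13.65
tool_pos: [0.5069, 0.0871, 0.1727]
tcp_rot: [-3.097, -0.525, 0.0]
wrist_force: [-0.7, 0.4, 0.3]
width: 1.001
grip_force: 0.0
```

Call:
step_arm:
  series:
    - {"x":0,"y":0,"z":0,"ax":0,"ay":0,"az":-0.25,"grip":-1}
    - {"x":0,"y":0,"z":0,"ax":0,"ay":0,"az":-0.5,"grip":-1}
    - {"x":0,"y":0,"z":0,"ax":0,"ay":0,"az":-0.75,"grip":-1}
    - {"x":0,"y":0,"z":0,"ax":0,"ay":0,"az":-1,"grip":-1}

```text
time: 14.05
tool_pos: [0.5069, 0.0871, 0.1727]
tcp_rot: [-2.856, -1.309, -0.0]
wrist_force: [-0.5, -0.2, -0.0]
width: 0.996
grip_force: 0.0
```

Call:
step_arm:
  series:
    - {"x":0,"y":0,"z":0,"ax":0,"ay":0,"az":-0.25,"grip":-1}
    - {"x":0,"y":0,"z":0,"ax":0,"ay":0,"az":-0.5,"grip":-1}
    - {"x":0,"y":0,"z":0,"ax":0,"ay":0,"az":-0.75,"grip":-1}
    - {"x":0,"y":0,"z":0,"ax":0,"ay":0,"az":-1,"grip":-1}

```text
time: 14.45
tool_pos: [0.5069, 0.0871, 0.1727]
tcp_rot: [-2.42, -2.004, 0.0]
wrist_force: [-0.2, -0.4, 1.0]
width: 1.003
grip_force: 0.0
```

Call:
step_arm:
  series:
    - {"x":0,"y":0,"z":0,"ax":0,"ay":0,"az":-0.25,"grip":-1}
    - {"x":0,"y":0,"z":0,"ax":0,"ay":0,"az":-0.5,"grip":-1}
    - {"x":0,"y":0,"z":0,"ax":0,"ay":0,"az":-0.75,"grip":-1}
    - {"x":0,"y":0,"z":0,"ax":0,"ay":0,"az":-1,"grip":-1}

```text
time: 14.85
tool_pos: [0.5069, 0.0871, 0.1727]
tcp_rot: [-1.819, -2.562, -0.0]
wrist_force: [-0.3, -0.1, 0.3]
width: 0.999
grip_force: 0.0
```

Call:
step_arm:
  series:
    - {"x":0,"y":0,"z":0,"ax":0,"ay":0,"az":-0.25,"grip":-1}
    - {"x":0,"y":0,"z":0,"ax":0,"ay":0,"az":-0.5,"grip":-1}
    - {"x":0,"y":0,"z":0,"ax":0,"ay":0,"az":-0.75,"grip":-1}
    - {"x":0,"y":0,"z":0,"ax":0,"ay":0,"az":-1,"grip":-1}

```text
time: 15.25
tool_pos: [0.5069, 0.0871, 0.1727]
tcp_rot: [-1.094, -2.945, -0.0]
wrist_force: [-0.0, -0.3, -0.3]
width: 1.001
grip_force: 0.0
```

Call:
step_arm:
  series:
    - {"x":0,"y":0,"z":0,"ax":0,"ay":0,"az":-0.25,"grip":-1}
    - {"x":0,"y":0,"z":0,"ax":0,"ay":0,"az":-0.5,"grip":-1}
    - {"x":0,"y":0,"z":0,"ax":0,"ay":0,"az":-0.75,"grip":-1}
    - {"x":0,"y":0,"z":0,"ax":0,"ay":0,"az":-1,"grip":-1}
    - {"x":0,"y":0,"z":0,"ax":0,"ay":0,"az":-1,"grip":-1}
    - {"x":0,"y":0,"z":0,"ax":0,"ay":0,"az":-1,"grip":-1}

```text
time: 15.85
tool_pos: [0.5069, 0.0871, 0.1727]
tcp_rot: [-0.307, -3.127, -0.0]
wrist_force: [-0.5, -0.1, -0.0]
width: 0.997
grip_force: 0.0
```

Run:
```python
from workcell import imaging
import pickle,cv2,numpy as np
exec(open("st.py").read())
d=imaging.read_camera("wrist");pickle.dump(d,open("pics/wrist_c.pkl","wb"))
b=pickle.load(open("pics/wrist_b.pkl","rb"))["img"]
f=lambda i:cv2.resize(i[210:360,205:355,::-1],(400,400),interpolation=cv2.INTER_CUBIC)
cv2.imwrite("pics/bc.png",np.hstack([f(b),f(d["img"])]))
```

```text
15.85 [ 0.122  0.005  2.008  0.     1.129 -1.253] [0.5069 0.0871 0.1727] [-0.46 -0.08 -0.01] [ 0.035 -0.033  0.02 ] 0.997 0.0
```

View pics/bc.png

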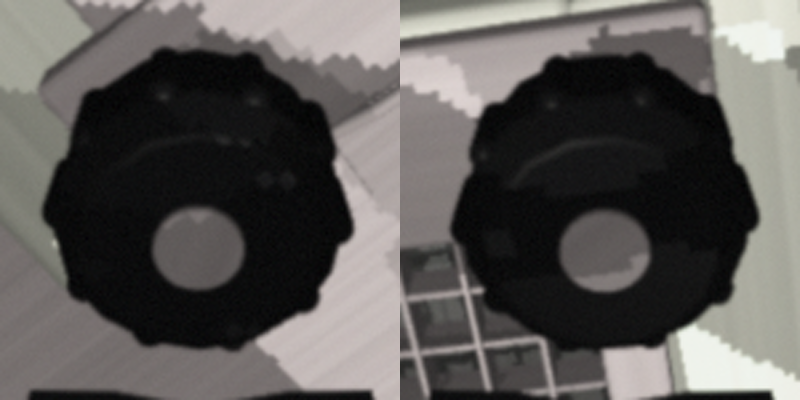

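The right crop, after the rewind, shows the cap at (605,250). The knob is still centred and the lobes are in the same phase. I'll grip it again.

Call:
step_arm:
  series:
    - {"x":0,"y":0,"z":0,"ax":0,"ay":0,"az":0,"grip":1}
    - {"x":0,"y":0,"z":0,"ax":0,"ay":0,"az":0,"grip":1}
    - {"x":0,"y":0,"z":0,"ax":0,"ay":0,"az":0,"grip":1}
    - {"x":0,"y":0,"z":0,"ax":0,"ay":0,"az":0,"grip":1}
    - {"x":0,"y":0,"z":0,"ax":0,"ay":0,"az":0,"grip":1}
    - {"x":0,"y":0,"z":0,"ax":0,"ay":0,"az":0,"grip":1}
    - {"x":0,"y":0,"z":0,"ax":0,"ay":0,"az":0,"grip":1}
  force: 30

```text
time: 16.6
tool_pos: [0.5071, 0.0876, 0.173]
tcp_rot: [0.303, 3.127, 0.001]
wrist_force: [-0.9, 3.3, 4.1]
width: 0.51
grip_force: 31.1
```

Run:
```python
from workcell import imaging
import pickle
exec(open("st.py").read())
pickle.dump(imaging.read_camera("wrist"),open("pics/wrist_d.pkl","wb"))
```

```text
16.6 [ 1.220e-01  5.000e-03  2.007e+00  1.000e-03  1.129e+00 -1.256e+00] [0.5071 0.0876 0.173 ] [-0.94  3.34  4.14] [0.629 0.169 0.031] 0.51 31.1
```

Call:
step_arm:
  series:
    - {"x":0,"y":0,"z":0.0002,"ax":0,"ay":0,"az":0.25,"grip":1}
    - {"x":0,"y":0,"z":0.0004,"ax":0,"ay":0,"az":0.5,"grip":1}
    - {"x":0,"y":0,"z":0.0006,"ax":0,"ay":0,"az":0.75,"grip":1}
    - {"x":0,"y":0,"z":0.0008,"ax":0,"ay":0,"az":1,"grip":1}
    - {"x":0,"y":0,"z":0.0008,"ax":0,"ay":0,"az":1,"grip":1}

```text
time: 17.15
tool_pos: [0.507, 0.0875, 0.1725]
tcp_rot: [-1.102, -2.942, -0.001]
wrist_force: [-0.5, 4.4, 2.4]
width: 0.507
grip_force: 31.2
```

Call:
step_arm:
  series:
    - {"x":0,"y":0,"z":0.0002,"ax":0,"ay":0,"az":0.25,"grip":1}
    - {"x":0,"y":0,"z":0.0004,"ax":0,"ay":0,"az":0.5,"grip":1}
    - {"x":0,"y":0,"z":0.0006,"ax":0,"ay":0,"az":0.75,"grip":1}
    - {"x":0,"y":0,"z":0.0008,"ax":0,"ay":0,"az":1,"grip":1}
    - {"x":0,"y":0,"z":0.0008,"ax":0,"ay":0,"az":1,"grip":1}

```text
time: 17.65
tool_pos: [0.5069, 0.0874, 0.1721]
tcp_rot: [-1.822, -2.559, -0.001]
wrist_force: [-1.3, 4.8, 2.8]
width: 0.502
grip_force: 31.3
```

Call:
step_arm:
  series:
    - {"x":0,"y":0,"z":0.0002,"ax":0,"ay":0,"az":0.25,"grip":1}
    - {"x":0,"y":0,"z":0.0004,"ax":0,"ay":0,"az":0.5,"grip":1}
    - {"x":0,"y":0,"z":0.0006,"ax":0,"ay":0,"az":0.75,"grip":1}
    - {"x":0,"y":0,"z":0.0008,"ax":0,"ay":0,"az":1,"grip":1}
    - {"x":0,"y":0,"z":0.0008,"ax":0,"ay":0,"az":1,"grip":1}

```text
time: 18.15
tool_pos: [0.5068, 0.0873, 0.1717]
tcp_rot: [-2.42, -2.002, -0.0]
wrist_force: [-1.8, 5.4, 3.8]
width: 0.506
grip_force: 31.3
```

```bash
python3 st.py
```

```text
18.15 [1.220e-01 6.000e-03 2.009e+00 1.000e-03 1.127e+00 3.100e-01] [0.5068 0.0873 0.1717] [-1.76  5.4   3.75] [ 0.715  0.39  -0.059] 0.506 31.3
```

Call:
step_arm:
  series:
    - {"x":0,"y":0,"z":0.0002,"ax":0,"ay":0,"az":0.25,"grip":1}
    - {"x":0,"y":0,"z":0.0004,"ax":0,"ay":0,"az":0.5,"grip":1}
    - {"x":0,"y":0,"z":0.0006,"ax":0,"ay":0,"az":0.75,"grip":1}
    - {"x":0,"y":0,"z":0.0008,"ax":0,"ay":0,"az":1,"grip":1}
    - {"x":0,"y":0,"z":0.0008,"ax":0,"ay":0,"az":1,"grip":1}

```text
time: 18.65
tool_pos: [0.5067, 0.0874, 0.1712]
tcp_rot: [-2.856, -1.308, 0.0]
wrist_force: [-2.6, 4.8, 3.4]
width: 0.502
grip_force: 31.3
```

Call:
step_arm:
  series:
    - {"x":0,"y":0,"z":0.0002,"ax":0,"ay":0,"az":0.25,"grip":1}
    - {"x":0,"y":0,"z":0.0004,"ax":0,"ay":0,"az":0.5,"grip":1}
    - {"x":0,"y":0,"z":0.0006,"ax":0,"ay":0,"az":0.75,"grip":1}
    - {"x":0,"y":0,"z":0.0008,"ax":0,"ay":0,"az":1,"grip":1}
    - {"x":0,"y":0,"z":0.0008,"ax":0,"ay":0,"az":1,"grip":1}

```text
time: 19.15
tool_pos: [0.5067, 0.0875, 0.1708]
tcp_rot: [-3.097, -0.524, 0.001]
wrist_force: [-2.4, 4.8, 3.8]
width: 0.509
grip_force: 31.3
```

Call:
step_arm:
  series:
    - {"x":0,"y":0,"z":0.0002,"ax":0,"ay":0,"az":0.25,"grip":1}
    - {"x":0,"y":0,"z":0.0004,"ax":0,"ay":0,"az":0.5,"grip":1}
    - {"x":0,"y":0,"z":0.0006,"ax":0,"ay":0,"az":0.75,"grip":1}
    - {"x":0,"y":0,"z":0.0008,"ax":0,"ay":0,"az":1,"grip":1}
    - {"x":0,"y":0,"z":0.0008,"ax":0,"ay":0,"az":1,"grip":1}

```text
time: 19.65
tool_pos: [0.5067, 0.0876, 0.1704]
tcp_rot: [-3.127, 0.295, 0.001]
wrist_force: [-2.7, 6.0, 4.2]
width: 0.505
grip_force: 31.3
```

Call:
step_arm:
  series:
    - {"x":0,"y":0,"z":0.0002,"ax":0,"ay":0,"az":0.17,"grip":1}
    - {"x":0,"y":0,"z":0.0002,"ax":0,"ay":0,"az":0.17,"grip":1}
    - {"x":0,"y":0,"z":0.0002,"ax":0,"ay":0,"az":0.17,"grip":1}
    - {"x":0,"y":0,"z":0.0002,"ax":0,"ay":0,"az":0.17,"grip":1}

```text
time: 20.05
tool_pos: [0.5067, 0.0876, 0.1704]
tcp_rot: [-3.111, 0.43, 0.001]
wrist_force: [-2.8, 5.6, 4.6]
width: 0.504
grip_force: 31.3
```

Run:
```python
from workcell import imaging
import pickle,cv2,numpy as np
exec(open("st.py").read())
d=imaging.read_camera("wrist")
c=pickle.load(open("pics/wrist_d.pkl","rb"))["img"]
f=lambda i:cv2.resize(i[210:360,205:355,::-1],(400,400),interpolation=cv2.INTER_CUBIC)
cv2.imwrite("pics/de.png",np.hstack([f(c),f(d["img"])]))
```

```text
20.05 [1.220e-01 7.000e-03 2.010e+00 1.000e-03 1.125e+00 1.967e+00] [0.5067 0.0876 0.1704] [-2.77  5.62  4.63] [ 0.82   0.407 -0.099] 0.504 31.3
```

View pics/de.png

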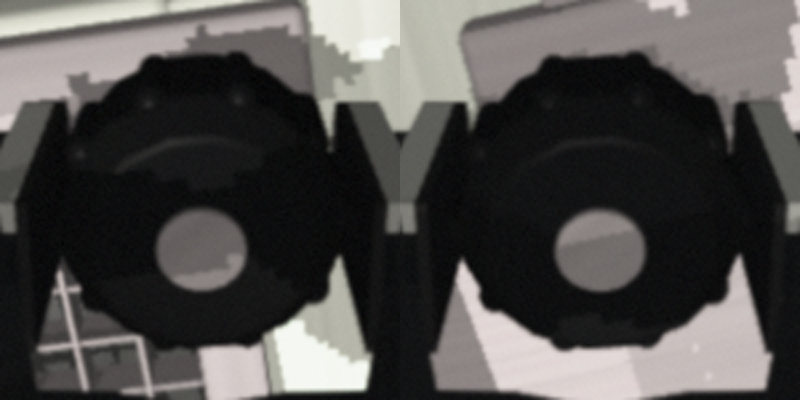

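The grip didn't slip: the lobes sit in the same place against the pads before and after, with the cap at (200,250) and (600,250). I'll trim about 5° more, settle, and hand in.

Call:
step_arm:
  series:
    - {"x":0,"y":0,"z":0.0001,"ax":0,"ay":0,"az":0.17,"grip":1}
    - {"x":0,"y":0,"z":0.0001,"ax":0,"ay":0,"az":0.17,"grip":1}
    - {"x":0,"y":0,"z":0.0001,"ax":0,"ay":0,"az":0.17,"grip":1}
    - {"x":0,"y":0,"z":0.0001,"ax":0,"ay":0,"az":0.17,"grip":1}
    - {"x":0,"y":0,"z":0.0001,"ax":0,"ay":0,"az":0.17,"grip":1}
    - {"x":0,"y":0,"z":0.0001,"ax":0,"ay":0,"az":0.17,"grip":1}

```text
time: 20.7
tool_pos: [0.5067, 0.0876, 0.1703]
tcp_rot: [-3.089, 0.568, 0.001]
wrist_force: [-2.0, 6.3, 3.8]
width: 0.506
grip_force: 31.3
```

```bash
python3 st.py; python3 -c "
from workcell import bot
print(bot.finish_job())"
```

```text
20.7 [1.220e-01 7.000e-03 2.010e+00 1.000e-03 1.125e+00 2.056e+00] [0.5067 0.0876 0.1703] [-1.98  6.27  3.79] [ 0.892  0.376 -0.018] 0.506 31.3
the job is handed in; nothing more can be done
None
```

I turned the loose screw back until it dropped off its thread, let it down, and wound it forward about one turn (give or take some 15°, as the drop was gradual); the job is handed in at 20.7 s with the knob still gripped and held still.

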